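# Click the coin carousel round and load the empty place

### The job

Bring the empty place of the clockwork coin carousel round to the loading mark by clicking its thumb lever, one full press and full release for each place, counting the clicks and never forcing the lever or going past the mark. Then set the loose coin pot gently and upright down into that empty place, leave it there, and leave the other things on the table alone.

Things in the scene. Friction and masses are not known exactly. Their poses are not given: they have to be found in the camera images.
- station: Fixed base of the coin carousel: grey round plate 184 mm across, 12 mm thick, with a central column, a flat tongue on its right for the lever, and the loading mark at its front. Origin on the table under the disc's axis; its x points from front to rear, y to the left, z up. The lever is on its -y side, the mark at x = -99 mm. It stands turned by up to 0.3 rad.
- carousel (a joint): Angle of the disc (rad), growing counter-clockwise from above; 0 = empty place at the mark. A mainspring turns it that way, an escapement stops it at multiples of pi/3 (one place); it cannot go back. It starts 2 to 4 places short and may still run up to its stop in the first second. A press that trips moves it on 0.18; the full release lets it run to the next stop, in about 0.6 s.
- seat_plate: The aluminium disc, 170 mm across, 6 mm thick, top face 58 mm above the table; origin on its axis, 50 mm above the table. On it are 6 round seats, centres 55 mm from the axis, pi/3 apart; five hold a fixed pot like the loose one (34 mm wide, tops 82 mm above the table), one is empty.
- empty_seat (a point): Centre of the floor of the empty seat, on the disc's top face (58 mm above the table). The seat is a low black ring: 44 mm outside, 38 mm inside, 4 mm high. With the seat at the mark, grip along the line from the mark to the disc's axis, since the neighbouring pots to left and right are only 21 mm off.
- loading_mark (a point): Top centre of a small grey post (16 x 14 mm, 51 mm high) just outside the disc's rim at the front. The empty place is at the mark when it is the place right behind this post.
- thumb_lever: Black thumb lever right of the disc; it swings down and springs back by itself. Origin on its level axis (along station x) at station y = -62 mm, 30 mm above the table. A press meets free play (1.5 to 4 N), then a firmer spring (5 to 10 N) up to the trip, and 1 to 2 mm later a hard stop, felt as a steep rise: stop at 12 to 14 N. More than 25 N damages it.
- lever_pad (a point): Centre of the top of the lever's slippery ribbed pad (34 mm along station x, 42 along y). At rest it is level at station x = 0, y = -134 mm, 56 mm above the table; press straight down here at 20 mm/s or so. The free play is unknown, so the trip lies anywhere from 15 to 37 mm down, the same for all presses of a run. The pad tilts outward by up to 0.55 rad as it goes down.
- coin_pot: The loose coin pot: white round pot with a grey lid and a copper coin in the lid, 34 mm diameter, 24 mm high, 40 to 85 g, standing on the table left of the carousel; origin at the centre of its underside, z up.
- loupe: Bystander: black eye loupe, 41 mm across, 30 mm high, origin at the centre of its underside.
- label_slips: Bystander: banded stack of paper slips, 51 x 73 x 16 mm, origin at the centre of its underside.
- red_carton: Bystander: small red carton, 55 x 90 x 36 mm, origin at the centre of its underside.
Mind the look-alikes: they are no part of the job. There is more than one size of the coin_pot; the job needs the middle-sized.

How it is judged (in metres and radians):
On the way:
1. the empty place stands at the loading mark with the lever let go, the coin pot not yet in it (value of joint carousel between -0.06 and 0.06 rad and distance between coin_pot and empty_seat above 0.03 m), for 0.3 s.
At the end, for the whole second after the job is handed in: The carousel stands at 0 within 0.06 rad; the coin pot stands in the empty seat, within 4 mm of its centre, on the seat's floor within 2 mm, upright within 0.07 rad, at rest (under 10 mm/s) (value of joint carousel between -0.06 and 0.06 rad and horizontal distance between coin_pot and empty_seat below 0.004 m and z of coin_pot in the frame of empty_seat between -0.002 and 0.002 m and angle between coin_pot's own z axis and vertical below 0.07 rad and linear speed of coin_pot below 0.01 m/s); the robot touches nothing.
It fails at once if the lever is pressed or pushed with more than 25 N (contact force between any of the fingers, the arm and thumb_lever above 25 N).
It fails at once if the carousel goes past the mark (value of joint carousel above 0.5 rad).
It fails at once if the pot is dropped or pushed onto the disc with more than 40 N (contact force between coin_pot and seat_plate above 40 N).
It fails at once if a bystander is moved by more than 30 mm (distance of any of loupe, label_slips, red_carton from where it was at the start of the episode above 0.03 m).
It also fails if it takes over 70 s, if anything falls off the work surface, if the arm or the gripper's body presses on something with over 40 N, if the wrist force passes 120 N, or if a joint passes its speed limit or range.

### The arm

A 7-joint arm with a two-finger parallel gripper is mounted at the origin on a cart in front of the work surface, level with it; the furniture and walls round the work are solid. World frame = base frame: x ahead of the robot, y to its left, z up, the work surface at z = 0. Lengths are in mm, angles in rad, forces in N, time in s.
With the tool pointing down it reaches from about 400 to 875 mm from the base axis. Payload 4.4 kg.
Tool frame: the origin (TCP) lies between the finger pads; the fingertips stand 22 mm ahead of it and the grasp point (between the pads) lies 3 mm ahead of it; z points along the fingers, y is the line along which they close (so a half turn about z gives the same grasp; the last joint's range is limited). The gripper opens to 85 mm and grips with 20 to 120 N. Pads are 22 mm wide; open, the fingers measure 114 mm over their backs; the gripper's body (76 mm by 85 mm) begins 54 mm behind the grasp point. The pads swing forward as they close: fully open they stand 13 mm farther back than shut.
Start: joints at [1.056, 0.628, 0.038, 1.517, -0.027, 0.996, -0.02], TCP at [282.052, -585.631, 253.313] pointing down, gripper open.
Joint ranges: [-3.06, 3.06], [-0.37, 2.12], [-1.25, 1.32], [0.18, 2.47], [-1.1, 4.24], [0.23, 1.98], [-2.94, 2.94]. Speed limits (rad/s): [2.57, 2.57, 3.14, 3.14, 3.14, 3.14, 3.14].

### API

Orientations are given as [roll, pitch, yaw] about the fixed x, y, z axes, in that order (R = Rz(yaw) Ry(pitch) Rx(roll)).
In Python, from cell import ctrl gives the robot as it stands.
- The arm moves only by the tool step_arm, never from a script. Its argument "plan" is a list of rows, each an object of numbers: "dx", "dy", "dz": the shift along the tool's x, y, z scaled (see below); "ax", "ay", "az": the turn, a rotation vector about the tool's x, y, z scaled (see below); "gripper": the opening, from 0 (shut) to 1 (fully open). A call has 1 to 20 rows; each row shifts and turns the commanded pose from where the row before left it, along the tool's axes as they then stand; what a row does not reach is not made up. The controller multiplies each number of a shift by 0.3 m and each number of a turn by 90 degrees. A row lasts 1/8 s, in which the tool goes at most 62.5 mm and 10.7 degrees, less where a joint would pass 70% of its speed; a pose out of reach is approached as far as the arm can. A call with a number of a shift or a turn outside -1 to 1 is refused whole. A call with a gripper value outside its range is refused whole. The fingers move at their own pace and stop on an object; the grip force is fixed at half the most. Time passes only in rows, so rows that do not move let the fingers close. It gives the time, the measured TCP pose, the force, the opening and the grip force at its end, in the units of the state.
- ctrl.read_state(): the state, without advancing time (a new reading comes with each control period).
- ctrl.get_image(name): name is "scene" or "side" or "wrist"; returns a dict with "color" (420x560x3 uint8, red, green, blue), "range_z" (420x560 float32, mm along the optical axis (not along the pixel's ray), 0 where there is no reading), "fx", "fy", "cx", "cy" (pixels), "T" (4x4, takes a point from camera to world coordinates); the wrist camera has in their place "T_tool_cam" (4x4, takes a point from camera to tool coordinates, whose origin is the TCP and whose axes are the flange's). Camera axes: x right, y down, z forward; pixel columns grow to the right and rows downward; lengths in mm; the calibration is good to about 2 mm. A picture is of the moment at which its call begins: read the wrist's pose just before it.
- ctrl.finish_job(): hands the job in; it is judged then, once.
The state is a dict: "clock": time; "qpos": joint angles; "qd": joint speeds; "tau": joint torques, N m; "eef_pos": TCP position; "tool_rot": TCP orientation; "force": force on the tool from outside, world axes, zero at the start; "torque": the same for the moment, N m; "width": finger opening in mm; "gripper_force": force on a finger pad.
Only numpy, scipy, OpenCV 4.12 (cv2) and the standard library are available. Lean on these libraries where they do the work, as an engineer would, in place of code of your own. Each camera call takes 0.05 s, during which the arm holds its last target. There are 200 camera calls.

## Working session

There is one attempt and no reset: what is moved stays moved. The work goes in short steps, Python scripts to look and compute and a tool call to move; the robot and the scene stay as the last step left them, time stands still between calls to the robot, and variables do not carry over. Pictures are saved under pics/ and viewed, at most 10 in all, crops included, and the job is handed in when it is done.

Besides the shell and the picture viewer there is one more tool, called as name(argument=value, ...) on one line, values as JSON. step_arm: Moves the arm, as the interface text tells. Shifts and turns lie within -1 to 1; 1 stands for 0.3 m of shift or 90 degrees of turn. Its arguments: {"type":"object","properties":{"plan":{"type":"array"}},"required":["plan"]}

```bash
mkdir -p pics; ls; cat > h.py <<'E'
import numpy as np,cv2
from cell import ctrl
from scipy.spatial.transform import Rotation as R
def pts(im,Tm=None):
    d=im["range_z"];v,u=np.indices(d.shape)
    P=np.stack([(u-im["cx"])/im["fx"]*d,(v-im["cy"])/im["fy"]*d,d,np.ones_like(d)],-1)
    T=im["T"] if Tm is None else Tm
    W=(P@np.array(T).T)[...,:3];W[d==0]=np.nan
    return W
def wristT(s,im):
    T=np.eye(4);T[:3,:3]=R.from_euler('xyz',s["tool_rot"]).as_matrix();T[:3,3]=s["eef_pos"]
    return T@np.array(im["T_tool_cam"])
def save(n,c): cv2.imwrite(f"pics/{n}.png",cv2.cvtColor(c,cv2.COLOR_RGB2BGR))
E
python3 - <<'E'
from h import *
s=ctrl.read_state();print(s)
ims={n:ctrl.get_image(n) for n in("scene","side")}
for n,i in ims.items(): print(n,i["fx"],np.round(i["T"],2).tolist()); np.save(f"pics/{n}_W.npy",pts(i)); np.save(f"pics/{n}_c.npy",i["color"]); save(n,i["color"])
E
```

```text
pics
{'clock': 0.0, 'qpos': array([ 1.05619799,  0.629357  ,  0.03845621,  1.51836951, -0.02700466,
        0.99628608, -0.02001792]), 'qd': array([-3.19526243e-04, -1.05662553e-03,  6.26683133e-04,  9.00831302e-04,
       -1.56224805e-03,  8.77895792e-04, -4.23375013e-05]), 'tau': array([-3.72761815e-05, -5.63401294e+01,  1.22604132e+00, -1.93448782e+01,
        1.09991734e-02,  1.02198686e-02, -7.40268433e-06]), 'eef_pos': array([ 281.79226692, -585.09660258,  252.3817737 ]), 'tool_rot': array([-3.13969137e+00,  3.01758671e-05,  4.48766341e-01]), 'force': array([-0.42302799, -0.27307595,  0.17860807]), 'torque': array([0.04577459, 0.00718487, 0.04511917]), 'gripper_force': 0.0, 'width': 85.11732665127698}
scene 454.4221161596577 [[-0.83, -0.23, 0.52, -22.32], [-0.56, 0.34, -0.75, 915.56], [-0.0, -0.91, -0.41, 510.11], [0.0, 0.0, 0.0, 1.0]]
side 508.3846064347845 [[1.0, -0.01, 0.02, 458.79], [-0.02, -0.44, 0.9, -1004.02], [0.0, -0.9, -0.44, 600.56], [0.0, 0.0, 0.0, 1.0]]
```

View pics/scene.png

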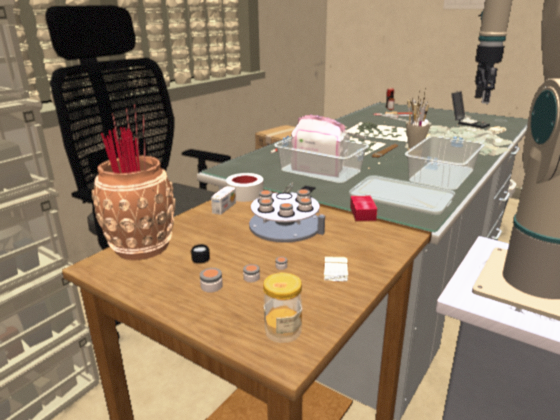

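View pics/side.png

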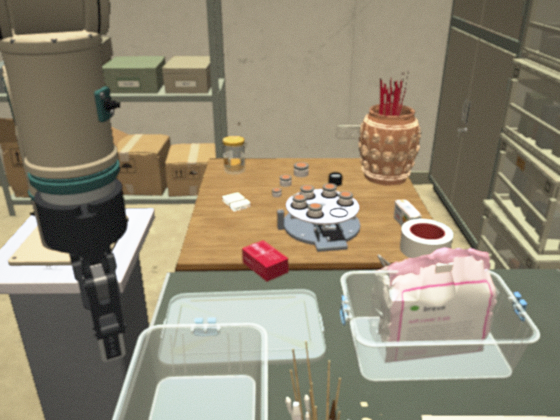

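Scene: three loose pots at (211,278) large, (252,271) middle and (281,263) small. The mark post is at (321,224). In the side view the lever is at (328,235) and the empty seat at (338,212). The middle one of the three fits "34 mm, middle-sized"; I'll measure and check it in a crop.

```bash
python3 - <<'E'
from h import *
for n in("scene","side"):
    W=np.load(f"pics/{n}_W.npy");c=np.load(f"pics/{n}_c.npy").astype(int)
    print("==",n)
    # table objects: blobs by height inside work area
    Z=W[...,2]
    roi=(np.arange(420)[:,None]>150)&(Z>-30)&(Z<110)&(W[...,0]>300)&(W[...,0]<1000)&(W[...,1]>-330)&(W[...,1]<420)
    m=(roi&(Z>7)).astype(np.uint8)
    k,l,st,ce=cv2.connectedComponentsWithStats(m)
    for i in range(1,k):
        if st[i,4]<25: continue
        P=W[l==i];t=P[P[:,2]>np.nanpercentile(P[:,2],90)-5]
        print(ce[i].round(),st[i].tolist(),"med",np.median(P,0).round(),"min",np.percentile(P,2,0).round(),"max",np.percentile(P,98,0).round(),"top",t.mean(0).round(1))
    print("table z",np.nanmedian(Z[roi&(Z<7)]))
s=np.load("pics/scene_c.npy");d=np.load("pics/side_c.npy")
A=cv2.resize(s[180:300,180:340],(640,480),interpolation=cv2.INTER_CUBIC)[:, :]
save("crop",A); save("crop2",cv2.resize(d[150:280,230:390],(788,600)[:2],interpolation=cv2.INTER_CUBIC))
E
```

```text
== scene
[317. 164.] [278, 151, 78, 31, 1775] med [ 670. -273.   51.] min [ 577. -319.    9.] max [ 814. -261.   90.] top [ 648.6 -282.6   85. ]
[273. 208.] [211, 174, 114, 67, 4195] med [578.  72.  44.] min [472. -83.   8.] max [822. 144.  80.] top [558.   78.3  76.4]
[378. 201.] [349, 180, 80, 39, 1208] med [ 423. -212.   10.] min [ 311. -319.    7.] max [530. -64.  35.] top [ 434.4 -107.6   33.5]
[432. 199.] [429, 195, 8, 10, 25] med [ 309. -298.    7.] min [ 300. -327.    7.] max [ 322. -265.    9.] top [ 308.7 -297.     7.6]
[141. 234.] [101, 201, 74, 58, 2371] med [720. 383.  63.] min [696. 300.  10.] max [792. 418. 109.] top [712.1 370.3 104. ]
[200. 252.] [191, 244, 19, 18, 273] med [623. 309.  21.] min [608. 287.   7.] max [646. 325.  28.] top [627.  305.9  24.6]
[281. 261.] [275, 257, 12, 10, 95] med [461. 234.  15.] min [452. 219.   7.] max [474. 243.  17.] top [462.  231.8  15.1]
[335. 267.] [324, 257, 24, 21, 430] med [356. 186.  12.] min [326. 147.   8.] max [388. 220.  14.] top [356.1 183.9  11.5]
[251. 272.] [243, 265, 17, 15, 210] med [483. 307.  20.] min [472. 287. 
[... 1192 characters left out ...]
 ]
[420. 231.] [394, 200, 60, 57, 2020] med [776. -32.  41.] min [ 736. -104.    9.] max [835.  90.  49.] top [784.1 -25.5  47.1]
[265. 259.] [242, 240, 47, 40, 1178] med [ 438. -133.   35.] min [ 393. -166.    8.] max [482. -77.  38.] top [ 437.5 -120.1   36. ]
[360. 291.] [341, 271, 35, 59, 1211] med [ 609. -278.   64.] min [ 572. -329.   10.] max [ 629. -268.   94.] top [ 594.8 -287.8   91.9]
[499. 296.] [491, 271, 21, 62, 432] med [ 837. -316.   80.] min [ 829. -329.   14.] max [ 845. -277.   93.] top [ 840.  -301.3   91. ]
[260. 309.] [185, 289, 139, 46, 4656] med [ 440. -264.   10.] min [ 305. -326.    7.] max [ 533. -213.   14.] top [ 430.2 -264.8   10.2]
table z -0.012602115557228899
```

View pics/crop.png

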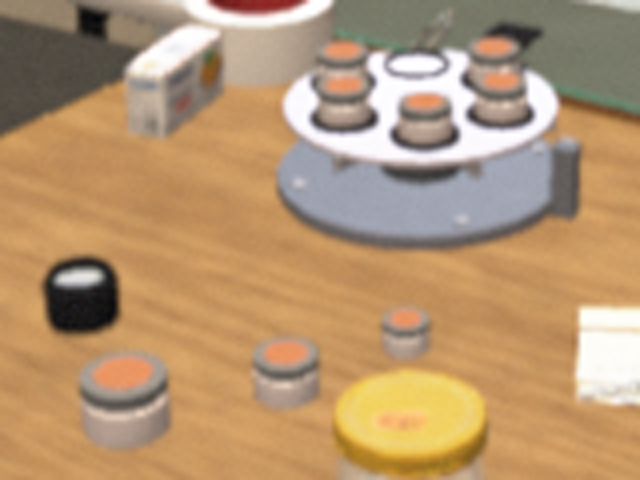

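View pics/crop2.png

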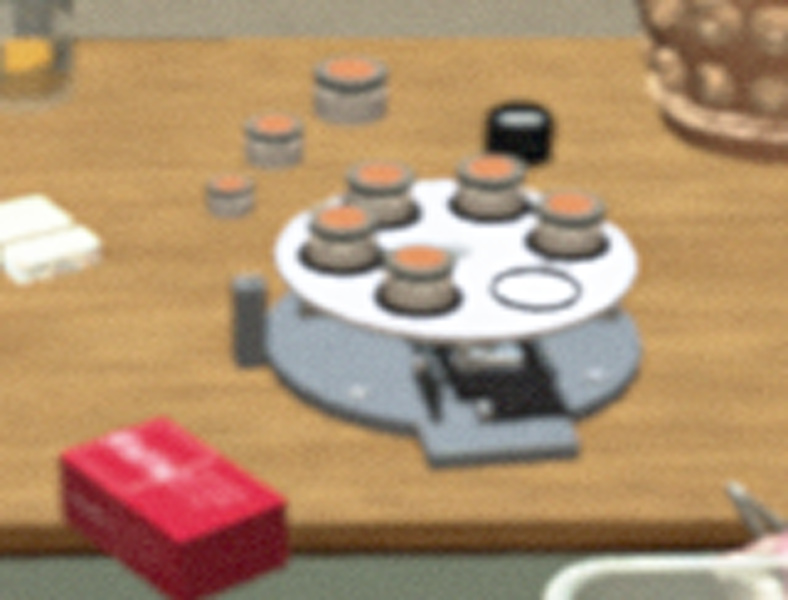

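Crops confirm it: the three loose pots are at crop (124,395) large, (287,370) middle and (405,330) small. The middle one is about 33 mm wide and is the one to take. The empty seat is at the rear right of the disc and the post at its left.

```bash
cat >> h.py <<'E'
def ray(im,u,v,z,T=None):
    T=np.array(im["T"] if T is None else T);d=T[:3,:3]@np.array([(u-im["cx"])/im["fx"],(v-im["cy"])/im["fy"],1]);o=T[:3,3]
    return o+d*(z-o[2])/d[2]
def coins(c,lo=15):
    h=cv2.cvtColor(c,cv2.COLOR_RGB2HSV)
    m=cv2.inRange(h,(2,85,150),(14,190,255))
    k,l,st,ce=cv2.connectedComponentsWithStats(m)
    return [(ce[i],st[i]) for i in range(1,k) if st[i,4]>=lo]
E
python3 - <<'E'
from h import *
for n in("scene","side"):
    im=ctrl.get_image(n);c=im["color"]
    print(n)
    r=dict(scene=(185,240,150,340),side=(150,230,235,390))[n]
    box=dict(scene=(240,325,185,230),side=(280,365,180,225))[n]
    C=[]
    for ce,st in coins(c,8):
        u,v=ce
        if box[0]<u<box[1] and box[2]<v<box[3]: C.append(ray(im,u,v,82)[:2]);print(ce.round(1),st[4],C[-1].round(1))
        elif v>150 and v<300: print("loose",ce.round(1),st[4],ray(im,u,v,24).round(1))
    C=np.array(C)
    A=np.c_[2*C,np.ones(len(C))];x=np.linalg.lstsq(A,(C**2).sum(1),rcond=None)[0];ctr=x[:2]
    print("ctr",ctr,"r",np.sqrt(x[2]+ctr@ctr),"ang",np.degrees(np.arctan2(*(C-ctr).T[::-1])).round(1))
    # post / lever depth points
    W=pts(im);
    d=np.hypot(W[...,0]-ctr[0],W[...,1]-ctr[1])
    m=(W[...,2]>15)&(W[...,2]<60)&(d>90)&(d<112)
    k,l,st,ce=cv2.connectedComponentsWithStats(m.astype(np.uint8))
    for i in range(1,k):
        if st[i,4]>12: P=W[l==i];print("post?",ce[i].round(),st[i].tolist(),P.mean(0).round(1))
    m=(c.max(2)<60)&(W[...,2]>20)&(W[...,2]<64)&(d>88)&(d<170)
    print("lever",m.sum(), W[m].mean(0), W[m].min(0),W[m].max(0))
print(ctrl.read_state()["clock"])
E
```

```text
scene
loose [129.5 174.5] 974 [1154.8   76.8   24. ]
loose [117.5 159.2] 10 [1319.2   -1.8   24. ]
loose [131.6 211.9] 2864 [914.4 259.1  24. ]
loose [109.2 187.3] 34 [1113.   181.9   24. ]
loose [127.  187.8] 12 [1066.2  155.2   24. ]
[265.3 191.9] 34 [622.3  70. ]
[302.9 191.4] 29 [545.9  14.2]
loose [160.6 198.7] 33 [920.2 156.6  24. ]
[265.5 200.7] 29 [588.1 115. ]
[305.  199.5] 32 [513.3  55.6]
[285.7 205. ] 25 [533.3 109.1]
loose [158.6 214.3] 28 [844.7 230.2  24. ]
loose [161.6 218.1] 11 [820.7 241.3  24. ]
loose [365.5 221. ] 22 [389.2 -28.8  24. ]
loose [159.8 232.1] 16 [764.5 296.8  24. ]
loose [146.6 240.2] 40 [758.1 341.4  24. ]
loose [281.  258.6] 37 [457.2 237.7  24. ]
loose [250.8 267.1] 65 [488.9 300.   24. ]
loose [210.3 272.7] 99 [542.4 362.1  24. ]
ctr [567.19413398  64.87336271] r 55.01878889778351 ang [   5.3 -112.8   67.3 -170.3  127.5]
post? [321. 222.] [318, 215, 7, 14, 95] [469.   52.5  33.4]
lever 23 [584.0574043  -77.08423054  53.24849176] [571.56392719 -86.34603104  52.25892785] [601.90290199 -63.56081427  54.39694227]
side
loose [377.8 151.3] 16 [782.7 48
[... 174 characters left out ...]
 24. ]
loose [285.2 176.4] 28 [487.8 296.7  24. ]
[306.9 187.1] 38 [535.7 102.2]
[329.1 185.7] 35 [589.9 109.3]
loose [276.4 189.2] 20 [462.5 213.3  24. ]
[345.1 193.5] 33 [623.1  65.2]
[299.2 196.7] 34 [514.8  49.7]
[314.9 205.5] 33 [547.8   5.2]
loose [266.7 247.6] 91 [440.5 -77.4  24. ]
ctr [568.84633064  57.37200109] r 55.502619746966154 ang [ 126.5   67.9    8.2 -171.9 -112. ]
post? [281. 216.] [277, 209, 8, 16, 114] [471.7  40.5  35.4]
post? [324. 232.] [321, 229, 7, 8, 29] [564.3 -44.6  42.5]
post? [329. 239.] [326, 237, 8, 5, 20] [575.7 -46.9  25.2]
lever 164 [581.90560013 -72.88360676  53.17702257] [553.70315945 -98.92036089  24.69131948] [600.42150131 -31.35844304  58.79321697]
0.2
```

step_arm(plan=[{"dz": -0.04, "az": -0.114, "gripper": 0}, {"dz": -0.04, "az": -0.114, "gripper": 0}, {"dz": -0.04, "az": -0.114, "gripper": 0}, {"dz": -0.04, "az": -0.114, "gripper": 0}, {"dz": -0.04, "az": -0.114, "gripper": 0}, {"dz": -0.04, "az": -0.114, "gripper": 0}, {"dz": -0.04, "az": -0.114, "gripper": 0}, {"dx": 0.157, "dy": 0.122, "gripper": 0}, {"dx": 0.157, "dy": 0.122, "gripper": 0}, {"dx": 0.157, "dy": 0.122, "gripper": 0}, {"dx": 0.157, "dy": 0.122, "gripper": 0}, {"dx": 0.157, "dy": 0.122, "gripper": 0}, {"dx": 0.157, "dy": 0.122, "gripper": 0}, {"dx": 0.157, "dy": 0.122, "gripper": 0}, {"dx": 0.157, "dy": 0.122, "gripper": 0}, {"dx": 0.157, "dy": 0.122, "gripper": 0}, {"dx": 0.157, "dy": 0.122, "gripper": 0}, {"gripper": 0}, {"gripper": 0}])

```text
invalid input
```

```bash
python3 - <<'E'
from h import *
s=ctrl.read_state();im=ctrl.get_image("wrist");T=wristT(s,im)
print(s["eef_pos"].round(1),s["tool_rot"].round(3),s["force"].round(2),s["width"],s["clock"]);print(np.round(im["T_tool_cam"],2).tolist(),im["fx"])
save("w1",im["color"])
C=[]
for ce,st in coins(im["color"],60): p=ray(im,*ce,82,T);print(ce.round(),st[4],p.round(1))
E
```

```text
[ 281.9 -585.3  252.8] [-3.14  -0.     0.449] [0.3  0.6  0.23] 85.77886180538053 0.2
[[-0.0, -0.96, -0.29, 72.91], [1.0, -0.0, -0.0, 0.9], [0.0, -0.29, 0.96, -121.0], [0.0, 0.0, 0.0, 1.0]] 300.3192149724278
```

View pics/w1.png

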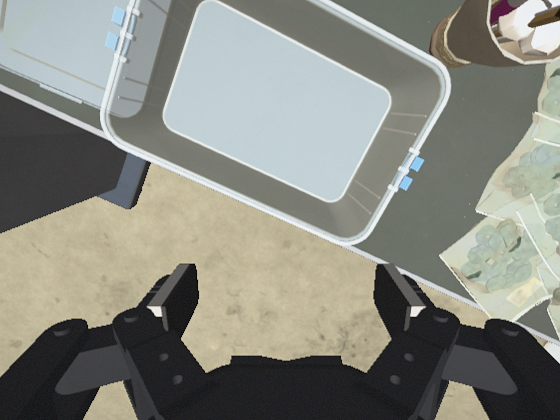

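The wrist view still shows the start position, because the call was refused. Every row probably needs all its fields.

step_arm(plan=[{"dx": 0, "dy": 0, "dz": -0.04, "ax": 0, "ay": 0, "az": -0.114, "gripper": 0}, {"dx": 0, "dy": 0, "dz": -0.04, "ax": 0, "ay": 0, "az": -0.114, "gripper": 0}, {"dx": 0, "dy": 0, "dz": -0.04, "ax": 0, "ay": 0, "az": -0.114, "gripper": 0}, {"dx": 0, "dy": 0, "dz": -0.04, "ax": 0, "ay": 0, "az": -0.114, "gripper": 0}, {"dx": 0, "dy": 0, "dz": -0.04, "ax": 0, "ay": 0, "az": -0.114, "gripper": 0}, {"dx": 0, "dy": 0, "dz": -0.04, "ax": 0, "ay": 0, "az": -0.114, "gripper": 0}, {"dx": 0, "dy": 0, "dz": -0.04, "ax": 0, "ay": 0, "az": -0.114, "gripper": 0}, {"dx": 0.157, "dy": 0.122, "dz": 0, "ax": 0, "ay": 0, "az": 0, "gripper": 0}, {"dx": 0.157, "dy": 0.122, "dz": 0, "ax": 0, "ay": 0, "az": 0, "gripper": 0}, {"dx": 0.157, "dy": 0.122, "dz": 0, "ax": 0, "ay": 0, "az": 0, "gripper": 0}, {"dx": 0.157, "dy": 0.122, "dz": 0, "ax": 0, "ay": 0, "az": 0, "gripper": 0}, {"dx": 0.157, "dy": 0.122, "dz": 0, "ax": 0, "ay": 0, "az": 0, "gripper": 0}, {"dx": 0.157, "dy": 0.122, "dz": 0, "ax": 0, "ay": 0, "az": 0, "gripper": 0}, {"dx": 0.157, "dy": 0.122, "dz": 0, "ax": 0, "ay": 0, "az": 0, "gripper": 0}, {"dx": 0.157, "dy": 0.122, "dz": 0, "ax": 0, "ay": 0, "az": 0, "gripper": 0}, {"dx": 0.157, "dy": 0.122, "dz": 0, "ax": 0, "ay": 0, "az": 0, "gripper": 0}, {"dx": 0.157, "dy": 0.122, "dz": 0, "ax": 0, "ay": 0, "az": 0, "gripper": 0}, {"dx": 0, "dy": 0, "dz": 0, "ax": 0, "ay": 0, "az": 0, "gripper": 0}, {"dx": 0, "dy": 0, "dz": 0, "ax": 0, "ay": 0, "az": 0, "gripper": 0}])

```text
clock: 2.62
eef_pos: [582.8, -71.3, 337.0]
tool_rot: [-3.14, 0.001, 1.702]
force: [0.2, -0.6, -0.1]
width: -0.2
gripper_force: 0.0
```

```bash
cat > look.py <<'E'
import sys
from h import *
s=ctrl.read_state();im=ctrl.get_image("wrist");T=wristT(s,im)
print(s["eef_pos"].round(1),s["tool_rot"].round(3),s["force"].round(2),s["width"],s["clock"])
save(sys.argv[1],im["color"])
for ce,st in coins(im["color"],60): print(ce.round(),st[4],"z82",ray(im,*ce,82,T).round(1)[:2],"z24",ray(im,*ce,24,T).round(1)[:2])
np.save("pics/%s_W.npy"%sys.argv[1],pts(im,T))
np.savez("pics/%s_m.npz"%sys.argv[1],T=T,fx=im["fx"],fy=im["fy"],cx=im["cx"],cy=im["cy"])
E
python3 look.py w2
```

```text
[582.8 -71.3 337. ] [-3.140e+00  1.000e-03  1.702e+00] [ 0.18 -0.57 -0.07] -0.16378724751833887 2.625
[265.  21.] 347 z82 [537.  101.8] z24 [531.4 117.4]
[316.  21.] 348 z82 [591.7 108.8] z24 [594.5 125.6]
[242.  69.] 310 z82 [515.7  51. ] z24 [506.8  58.8]
[338.  69.] 309 z82 [624.9  65. ] z24 [632.9  74.9]
[267. 113.] 270 z82 [549.    7.1] z24 [545.3   8.1]
```

View pics/w2.png

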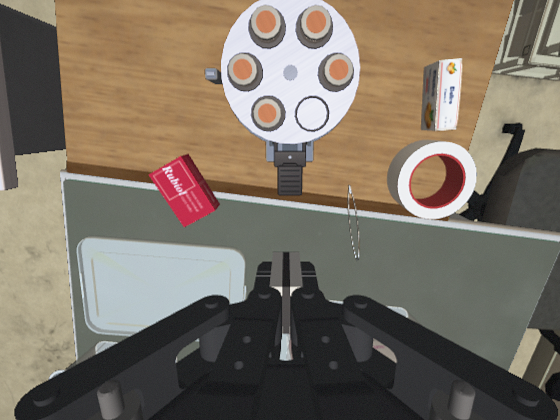

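Wrist view: disc centre at (290,72), post at left (211,74), empty seat at lower right (312,113), lever pad at (289,180). The empty place is 4 places (240° counter-clockwise) short of the mark, so 4 clicks are needed. Station centre is (570,58), yaw 0.128, and the pad is at (587,-75).

step_arm(plan=[{"dx": -0.014, "dy": 0.013, "dz": 0.16, "ax": 0, "ay": 0, "az": 0, "gripper": 0}, {"dx": 0, "dy": 0, "dz": 0.16, "ax": 0, "ay": 0, "az": 0, "gripper": 0}, {"dx": 0, "dy": 0, "dz": 0.16, "ax": 0, "ay": 0, "az": 0, "gripper": 0}, {"dx": 0, "dy": 0, "dz": 0.16, "ax": 0, "ay": 0, "az": 0, "gripper": 0}, {"dx": 0, "dy": 0, "dz": 0.16, "ax": 0, "ay": 0, "az": 0, "gripper": 0}, {"dx": 0, "dy": 0, "dz": 0.02, "ax": 0, "ay": 0, "az": 0, "gripper": 0}, {"dx": 0, "dy": 0, "dz": 0, "ax": 0, "ay": 0, "az": 0, "gripper": 0}, {"dx": 0, "dy": 0, "dz": 0, "ax": 0, "ay": 0, "az": 0, "gripper": 0}])

```text
clock: 3.68
eef_pos: [589.1, -74.9, 93.5]
tool_rot: [3.138, 0.001, 1.701]
force: [0.3, -0.2, 0.0]
width: 0.3
gripper_force: 0.0
```

```bash
cat > ang.py <<'E'
from h import *
# carousel angle relative to start, mod 60 deg, from the coins in the fixed side and scene views, + empty place index
def ang():
    out=[]
    for n,ctr,box in(("side",(568.8,57.4),(280,365,178,228)),("scene",(567.2,64.9),(235,330,180,230))):
        im=ctrl.get_image(n);C=np.array([ray(im,*ce,82)[:2] for ce,st in coins(im["color"],8) if box[0]<ce[0]<box[1] and box[2]<ce[1]<box[3]])
        a=np.degrees(np.arctan2(*(C-ctr).T[::-1]));r=np.hypot(*(C-ctr).T);a=a[(r>40)&(r<70)]
        out.append((n,np.sort((a-7.3)%360).round(1).tolist()))
    return out
s=ctrl.read_state();print(s["clock"],s["eef_pos"].round(1),s["force"].round(2));print(*ang(),sep="\n")
E
python3 ang.py
```

```text
3.675 [589.1 -74.9  93.5] [ 0.3  -0.23  0.05]
('side', [120.4, 180.1, 240.1])
('scene', [60.0, 120.2, 182.4, 241.2, 358.0])
```

step_arm(plan=[{"dx": 0, "dy": -0.005, "dz": 0.04, "ax": 0, "ay": 0, "az": 0, "gripper": 0}, {"dx": 0, "dy": 0, "dz": 0.009, "ax": 0, "ay": 0, "az": 0, "gripper": 0}, {"dx": 0, "dy": 0, "dz": 0.009, "ax": 0, "ay": 0, "az": 0, "gripper": 0}, {"dx": 0, "dy": 0, "dz": 0.009, "ax": 0, "ay": 0, "az": 0, "gripper": 0}, {"dx": 0, "dy": 0, "dz": 0.009, "ax": 0, "ay": 0, "az": 0, "gripper": 0}])

```text
clock: 4.4
eef_pos: [586.3, -74.8, 68.5]
tool_rot: [3.141, 0.0, 1.702]
force: [0.2, -1.8, 2.2]
width: 0.3
gripper_force: 1.1
```

step_arm(plan=[{"dx": 0, "dy": 0, "dz": 0.009, "ax": 0, "ay": 0, "az": 0, "gripper": 0}, {"dx": 0, "dy": 0, "dz": 0.009, "ax": 0, "ay": 0, "az": 0, "gripper": 0}])

```text
clock: 4.65
eef_pos: [586.4, -75.2, 63.3]
tool_rot: [3.141, 0.001, 1.702]
force: [-0.0, -2.3, 5.6]
width: 0.4
gripper_force: 2.9
```

step_arm(plan=[{"dx": 0, "dy": 0, "dz": 0.007, "ax": 0, "ay": 0, "az": 0, "gripper": 0}])

```text
clock: 4.78
eef_pos: [586.4, -75.5, 61.3]
tool_rot: [3.141, 0.001, 1.702]
force: [-0.1, -3.5, 5.6]
width: -0.4
gripper_force: 3.1
```

step_arm(plan=[{"dx": 0, "dy": 0, "dz": 0.005, "ax": 0, "ay": 0, "az": 0, "gripper": 0}])

```text
clock: 4.9
eef_pos: [586.5, -75.7, 59.8]
tool_rot: [3.141, 0.001, 1.702]
force: [-0.3, -3.5, 5.6]
width: 0.0
gripper_force: 3.2
```

step_arm(plan=[{"dx": 0, "dy": 0, "dz": 0.005, "ax": 0, "ay": 0, "az": 0, "gripper": 0}])

```text
clock: 5.03
eef_pos: [586.5, -75.8, 58.4]
tool_rot: [3.141, 0.002, 1.702]
force: [-0.2, -4.8, 7.5]
width: 0.0
gripper_force: 3.4
```

step_arm(plan=[{"dx": 0, "dy": 0, "dz": 0.004, "ax": 0, "ay": 0, "az": 0, "gripper": 0}])

```text
clock: 5.15
eef_pos: [586.5, -75.9, 57.2]
tool_rot: [3.141, 0.002, 1.701]
force: [-0.6, -3.8, 5.6]
width: -0.4
gripper_force: 3.5
```

```bash
python3 ang.py
```

```text
5.15 [586.5 -75.9  57.2] [-0.63 -3.84  5.61]
('side', [119.6, 180.8])
('scene', [59.6, 120.2, 182.4, 241.0, 358.5])
```

step_arm(plan=[{"dx": 0, "dy": 0, "dz": 0.004, "ax": 0, "ay": 0, "az": 0, "gripper": 0}])

```text
clock: 5.38
eef_pos: [586.5, -76.0, 56.1]
tool_rot: [3.141, 0.002, 1.701]
force: [-0.3, -4.4, 6.4]
width: 0.3
gripper_force: 3.6
```

step_arm(plan=[{"dx": 0, "dy": 0, "dz": 0.004, "ax": 0, "ay": 0, "az": 0, "gripper": 0}])

```text
clock: 5.5
eef_pos: [586.5, -76.1, 54.9]
tool_rot: [3.141, 0.002, 1.701]
force: [-0.7, -4.8, 6.4]
width: -0.3
gripper_force: 3.7
```

```bash
python3 ang.py
```

```text
5.5 [586.5 -76.1  54.9] [-0.69 -4.85  6.39]
('side', [120.3, 181.1])
('scene', [59.4, 120.6, 182.4, 241.4, 358.5])
```

step_arm(plan=[{"dx": 0, "dy": 0, "dz": 0.0035, "ax": 0, "ay": 0, "az": 0, "gripper": 0}])

```text
clock: 5.72
eef_pos: [586.5, -76.1, 53.9]
tool_rot: [3.141, 0.002, 1.701]
force: [0.1, -4.0, 5.7]
width: 0.1
gripper_force: 3.4
```

step_arm(plan=[{"dx": 0, "dy": 0, "dz": 0.0035, "ax": 0, "ay": 0, "az": 0, "gripper": 0}])

```text
clock: 5.85
eef_pos: [586.5, -76.1, 52.8]
tool_rot: [3.141, 0.002, 1.701]
force: [0.1, -5.0, 6.2]
width: 0.0
gripper_force: 3.6
```

```bash
python3 ang.py
```

```text
5.85 [586.5 -76.1  52.8] [ 0.08 -5.04  6.15]
('side', [124.8, 184.7])
('scene', [5.8, 67.7, 128.5, 189.5, 248.8])
```

The press tripped at TCP z about 53.5. Now I release fully.

step_arm(plan=[{"dx": 0, "dy": 0, "dz": -0.04, "ax": 0, "ay": 0, "az": 0, "gripper": 0}, {"dx": 0, "dy": 0, "dz": -0.04, "ax": 0, "ay": 0, "az": 0, "gripper": 0}, {"dx": 0, "dy": 0, "dz": -0.03, "ax": 0, "ay": 0, "az": 0, "gripper": 0}, {"dx": 0, "dy": 0, "dz": 0, "ax": 0, "ay": 0, "az": 0, "gripper": 0}, {"dx": 0, "dy": 0, "dz": 0, "ax": 0, "ay": 0, "az": 0, "gripper": 0}, {"dx": 0, "dy": 0, "dz": 0, "ax": 0, "ay": 0, "az": 0, "gripper": 0}, {"dx": 0, "dy": 0, "dz": 0, "ax": 0, "ay": 0, "az": 0, "gripper": 0}, {"dx": 0, "dy": 0, "dz": 0, "ax": 0, "ay": 0, "az": 0, "gripper": 0}])

```text
clock: 6.95
eef_pos: [586.0, -74.5, 85.1]
tool_rot: [-3.141, -0.0, 1.702]
force: [0.2, -0.3, 0.8]
width: 0.0
gripper_force: 0.0
```

```bash
python3 ang.py
```

```text
6.95 [586.  -74.5  85.1] [ 0.23 -0.28  0.79]
('side', [119.3, 179.4, 236.1])
('scene', [59.8, 120.2, 181.7, 241.3, 299.5])
```

step_arm(plan=[{"dx": 0, "dy": 0, "dz": 0.02, "ax": 0, "ay": 0, "az": 0, "gripper": 0}, {"dx": 0, "dy": 0, "dz": 0.009, "ax": 0, "ay": 0, "az": 0, "gripper": 0}, {"dx": 0, "dy": 0, "dz": 0.009, "ax": 0, "ay": 0, "az": 0, "gripper": 0}, {"dx": 0, "dy": 0, "dz": 0.009, "ax": 0, "ay": 0, "az": 0, "gripper": 0}, {"dx": 0, "dy": 0, "dz": 0.009, "ax": 0, "ay": 0, "az": 0, "gripper": 0}, {"dx": 0, "dy": 0, "dz": 0.009, "ax": 0, "ay": 0, "az": 0, "gripper": 0}, {"dx": 0, "dy": 0, "dz": 0.009, "ax": 0, "ay": 0, "az": 0, "gripper": 0}, {"dx": 0, "dy": 0, "dz": 0.009, "ax": 0, "ay": 0, "az": 0, "gripper": 0}, {"dx": 0, "dy": 0, "dz": 0.009, "ax": 0, "ay": 0, "az": 0, "gripper": 0}, {"dx": 0, "dy": 0, "dz": 0.009, "ax": 0, "ay": 0, "az": 0, "gripper": 0}, {"dx": 0, "dy": 0, "dz": 0.009, "ax": 0, "ay": 0, "az": 0, "gripper": 0}, {"dx": 0, "dy": 0, "dz": 0, "ax": 0, "ay": 0, "az": 0, "gripper": 0}, {"dx": 0, "dy": 0, "dz": 0, "ax": 0, "ay": 0, "az": 0, "gripper": 0}])

```text
clock: 8.68
eef_pos: [586.5, -76.1, 52.8]
tool_rot: [3.141, 0.002, 1.701]
force: [0.3, -4.5, 6.5]
width: 0.1
gripper_force: 3.7
```

```bash
python3 ang.py
```

```text
8.675 [586.5 -76.1  52.8] [ 0.34 -4.46  6.52]
('side', [129.9, 189.9])
('scene', [70.6, 130.8, 191.8, 251.5, 309.9])
```

Tripped (+10°). I release and check.

step_arm(plan=[{"dx": 0, "dy": 0, "dz": -0.04, "ax": 0, "ay": 0, "az": 0, "gripper": 0}, {"dx": 0, "dy": 0, "dz": -0.04, "ax": 0, "ay": 0, "az": 0, "gripper": 0}, {"dx": 0, "dy": 0, "dz": -0.03, "ax": 0, "ay": 0, "az": 0, "gripper": 0}, {"dx": 0, "dy": 0, "dz": 0, "ax": 0, "ay": 0, "az": 0, "gripper": 0}, {"dx": 0, "dy": 0, "dz": 0, "ax": 0, "ay": 0, "az": 0, "gripper": 0}, {"dx": 0, "dy": 0, "dz": 0, "ax": 0, "ay": 0, "az": 0, "gripper": 0}, {"dx": 0, "dy": 0, "dz": 0, "ax": 0, "ay": 0, "az": 0, "gripper": 0}, {"dx": 0, "dy": 0, "dz": 0, "ax": 0, "ay": 0, "az": 0, "gripper": 0}])

```text
clock: 9.78
eef_pos: [586.0, -74.5, 85.1]
tool_rot: [-3.141, -0.0, 1.702]
force: [0.4, -0.1, 0.3]
width: 0.2
gripper_force: 0.0
```

```bash
python3 ang.py
```

```text
9.775 [586.  -74.5  85.1] [ 0.4  -0.05  0.28]
('side', [119.6, 180.1, 235.8])
('scene', [120.2, 182.2, 241.6, 299.5, 358.0])
```

Coins now sit at 120…360 and the empty place at 60, so two clicks remain. Third press:

step_arm(plan=[{"dx": 0, "dy": 0, "dz": 0.02, "ax": 0, "ay": 0, "az": 0, "gripper": 0}, {"dx": 0, "dy": 0, "dz": 0.009, "ax": 0, "ay": 0, "az": 0, "gripper": 0}, {"dx": 0, "dy": 0, "dz": 0.009, "ax": 0, "ay": 0, "az": 0, "gripper": 0}, {"dx": 0, "dy": 0, "dz": 0.009, "ax": 0, "ay": 0, "az": 0, "gripper": 0}, {"dx": 0, "dy": 0, "dz": 0.009, "ax": 0, "ay": 0, "az": 0, "gripper": 0}, {"dx": 0, "dy": 0, "dz": 0.009, "ax": 0, "ay": 0, "az": 0, "gripper": 0}, {"dx": 0, "dy": 0, "dz": 0.009, "ax": 0, "ay": 0, "az": 0, "gripper": 0}, {"dx": 0, "dy": 0, "dz": 0.009, "ax": 0, "ay": 0, "az": 0, "gripper": 0}, {"dx": 0, "dy": 0, "dz": 0.009, "ax": 0, "ay": 0, "az": 0, "gripper": 0}, {"dx": 0, "dy": 0, "dz": 0.009, "ax": 0, "ay": 0, "az": 0, "gripper": 0}, {"dx": 0, "dy": 0, "dz": 0.009, "ax": 0, "ay": 0, "az": 0, "gripper": 0}, {"dx": 0, "dy": 0, "dz": 0, "ax": 0, "ay": 0, "az": 0, "gripper": 0}, {"dx": 0, "dy": 0, "dz": 0, "ax": 0, "ay": 0, "az": 0, "gripper": 0}])

```text
clock: 11.5
eef_pos: [586.4, -76.1, 52.8]
tool_rot: [3.141, 0.002, 1.701]
force: [-0.5, -4.2, 5.6]
width: -0.2
gripper_force: 3.7
```

```bash
python3 ang.py
```

```text
11.5 [586.4 -76.1  52.8] [-0.47 -4.23  5.62]
('side', [128.7, 190.3])
('scene', [7.6, 130.8, 191.4, 251.0, 310.2])
```

step_arm(plan=[{"dx": 0, "dy": 0, "dz": -0.04, "ax": 0, "ay": 0, "az": 0, "gripper": 0}, {"dx": 0, "dy": 0, "dz": -0.04, "ax": 0, "ay": 0, "az": 0, "gripper": 0}, {"dx": 0, "dy": 0, "dz": -0.03, "ax": 0, "ay": 0, "az": 0, "gripper": 0}, {"dx": 0, "dy": 0, "dz": 0, "ax": 0, "ay": 0, "az": 0, "gripper": 0}, {"dx": 0, "dy": 0, "dz": 0, "ax": 0, "ay": 0, "az": 0, "gripper": 0}, {"dx": 0, "dy": 0, "dz": 0, "ax": 0, "ay": 0, "az": 0, "gripper": 0}, {"dx": 0, "dy": 0, "dz": 0, "ax": 0, "ay": 0, "az": 0, "gripper": 0}, {"dx": 0, "dy": 0, "dz": 0, "ax": 0, "ay": 0, "az": 0, "gripper": 0}])

```text
clock: 12.6
eef_pos: [586.0, -74.5, 85.1]
tool_rot: [-3.141, -0.0, 1.702]
force: [-0.1, -0.1, -0.1]
width: 0.1
gripper_force: 0.0
```

```bash
python3 ang.py
```

```text
12.6 [586.  -74.5  85.1] [-0.08 -0.1  -0.07]
('side', [180.4, 236.1])
('scene', [59.2, 182.4, 241.6, 299.3, 358.0])
```

Empty at 120, so one click remains.

step_arm(plan=[{"dx": 0, "dy": 0, "dz": 0.02, "ax": 0, "ay": 0, "az": 0, "gripper": 0}, {"dx": 0, "dy": 0, "dz": 0.009, "ax": 0, "ay": 0, "az": 0, "gripper": 0}, {"dx": 0, "dy": 0, "dz": 0.009, "ax": 0, "ay": 0, "az": 0, "gripper": 0}, {"dx": 0, "dy": 0, "dz": 0.009, "ax": 0, "ay": 0, "az": 0, "gripper": 0}, {"dx": 0, "dy": 0, "dz": 0.009, "ax": 0, "ay": 0, "az": 0, "gripper": 0}, {"dx": 0, "dy": 0, "dz": 0.009, "ax": 0, "ay": 0, "az": 0, "gripper": 0}, {"dx": 0, "dy": 0, "dz": 0.009, "ax": 0, "ay": 0, "az": 0, "gripper": 0}, {"dx": 0, "dy": 0, "dz": 0.009, "ax": 0, "ay": 0, "az": 0, "gripper": 0}, {"dx": 0, "dy": 0, "dz": 0.009, "ax": 0, "ay": 0, "az": 0, "gripper": 0}, {"dx": 0, "dy": 0, "dz": 0.009, "ax": 0, "ay": 0, "az": 0, "gripper": 0}, {"dx": 0, "dy": 0, "dz": 0.009, "ax": 0, "ay": 0, "az": 0, "gripper": 0}, {"dx": 0, "dy": 0, "dz": 0, "ax": 0, "ay": 0, "az": 0, "gripper": 0}, {"dx": 0, "dy": 0, "dz": 0, "ax": 0, "ay": 0, "az": 0, "gripper": 0}])

```text
clock: 14.32
eef_pos: [586.4, -76.2, 52.8]
tool_rot: [3.141, 0.002, 1.701]
force: [-0.9, -4.5, 6.5]
width: -0.5
gripper_force: 3.7
```

```bash
python3 ang.py
```

```text
14.325 [586.4 -76.2  52.8] [-0.86 -4.54  6.51]
('side', [191.0])
('scene', [7.3, 70.6, 191.8, 251.4, 309.9])
```

step_arm(plan=[{"dx": 0, "dy": 0, "dz": -0.04, "ax": 0, "ay": 0, "az": 0, "gripper": 0}, {"dx": 0, "dy": 0, "dz": -0.04, "ax": 0, "ay": 0, "az": 0, "gripper": 0}, {"dx": 0, "dy": 0, "dz": -0.03, "ax": 0, "ay": 0, "az": 0, "gripper": 0}, {"dx": 0, "dy": 0, "dz": 0, "ax": 0, "ay": 0, "az": 0, "gripper": 0}, {"dx": 0, "dy": 0, "dz": 0, "ax": 0, "ay": 0, "az": 0, "gripper": 0}, {"dx": 0, "dy": 0, "dz": 0, "ax": 0, "ay": 0, "az": 0, "gripper": 0}, {"dx": 0, "dy": 0, "dz": 0, "ax": 0, "ay": 0, "az": 0, "gripper": 0}, {"dx": 0, "dy": 0, "dz": 0, "ax": 0, "ay": 0, "az": 0, "gripper": 0}])

```text
clock: 15.42
eef_pos: [586.0, -74.5, 85.1]
tool_rot: [-3.141, -0.0, 1.702]
force: [0.5, 0.3, 1.1]
width: -0.2
gripper_force: 0.0
```

```bash
python3 ang.py
```

```text
15.425 [586.  -74.5  85.1] [0.48 0.28 1.1 ]
('side', [119.8, 236.1])
('scene', [59.2, 120.2, 241.6, 299.5, 358.0])
```

Empty place is at the mark after four clicks. Now to the pot.

step_arm(plan=[{"dx": 0, "dy": 0, "dz": -0.18, "ax": 0, "ay": 0, "az": 0, "gripper": 0}, {"dx": 0, "dy": 0, "dz": -0.18, "ax": 0, "ay": 0, "az": 0, "gripper": 0}, {"dx": 0, "dy": 0, "dz": -0.18, "ax": 0, "ay": 0, "az": 0, "gripper": 0.65}, {"dx": 0.181, "dy": -0.023, "dz": 0, "ax": 0, "ay": 0, "az": 0, "gripper": 0.65}, {"dx": 0.181, "dy": -0.023, "dz": 0, "ax": 0, "ay": 0, "az": 0, "gripper": 0.65}, {"dx": 0.181, "dy": -0.023, "dz": 0, "ax": 0, "ay": 0, "az": 0, "gripper": 0.65}, {"dx": 0.181, "dy": -0.023, "dz": 0, "ax": 0, "ay": 0, "az": 0, "gripper": 0.65}, {"dx": 0.181, "dy": -0.023, "dz": 0, "ax": 0, "ay": 0, "az": 0, "gripper": 0.65}, {"dx": 0.181, "dy": -0.023, "dz": 0, "ax": 0, "ay": 0, "az": 0, "gripper": 0.65}, {"dx": 0.181, "dy": -0.023, "dz": 0, "ax": 0, "ay": 0, "az": 0, "gripper": 0.65}, {"dx": 0, "dy": 0, "dz": 0, "ax": 0, "ay": 0, "az": 0, "gripper": 0.65}, {"dx": 0, "dy": 0, "dz": 0, "ax": 0, "ay": 0, "az": 0, "gripper": 0.65}])

```text
clock: 17.02
eef_pos: [488.4, 295.3, 247.1]
tool_rot: [-3.141, 0.001, 1.702]
force: [0.2, -0.2, -0.2]
width: 55.5
gripper_force: 0.0
```

```bash
python3 look.py w3
```

```text
[488.4 295.3 247.1] [-3.141e+00  1.000e-03  1.702e+00] [ 0.22 -0.23 -0.17] 55.51508781107315 17.025
[339. 129.] 554 z82 [527.7 366.4] z24 [537.6 366.2]
[287. 185.] 268 z82 [487.4 309. ] z24 [489.2 297.2]
[536. 219.] 64 z82 [739.8 306.6] z24 [792.7 294.4]
[518. 225.] 77 z82 [724.1 298.7] z24 [773.9 284.8]
[259. 236.] 125 z82 [466.4 252. ] z24 [463.9 228.7]
[542. 256.] 79 z82 [760.7 269.2] z24 [817.8 249.4]
```

View pics/w3.png

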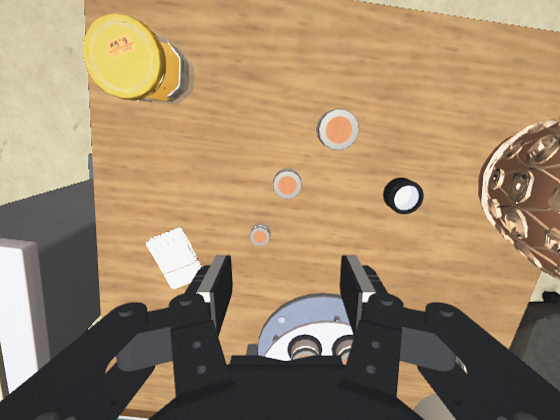

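The middle pot's coin is at (287,185) → world (489.2, 297.2), clear of its neighbours at (339,129) and (259,236).

step_arm(plan=[{"dx": 0.006, "dy": 0.0035, "dz": 0.165, "ax": 0, "ay": 0, "az": 0, "gripper": 0.65}, {"dx": 0, "dy": 0, "dz": 0.165, "ax": 0, "ay": 0, "az": 0, "gripper": 0.65}, {"dx": 0, "dy": 0, "dz": 0.165, "ax": 0, "ay": 0, "az": 0, "gripper": 0.65}, {"dx": 0, "dy": 0, "dz": 0.165, "ax": 0, "ay": 0, "az": 0, "gripper": 0.65}, {"dx": 0, "dy": 0, "dz": 0.036, "ax": 0, "ay": 0, "az": 0, "gripper": 0.65}, {"dx": 0, "dy": 0, "dz": 0.036, "ax": 0, "ay": 0, "az": 0, "gripper": 0.65}, {"dx": 0, "dy": 0, "dz": 0, "ax": 0, "ay": 0, "az": 0, "gripper": 0.65}, {"dx": 0, "dy": 0, "dz": 0, "ax": 0, "ay": 0, "az": 0, "gripper": 0.65}])

```text
clock: 18.08
eef_pos: [490.2, 298.4, 29.2]
tool_rot: [3.139, -0.001, 1.702]
force: [0.0, 0.3, -0.6]
width: 55.4
gripper_force: 0.0
```

step_arm(plan=[{"dx": 0, "dy": 0, "dz": 0, "ax": 0, "ay": 0, "az": 0, "gripper": 0.5}, {"dx": 0, "dy": 0, "dz": 0, "ax": 0, "ay": 0, "az": 0, "gripper": 0.4}, {"dx": 0, "dy": 0, "dz": 0, "ax": 0, "ay": 0, "az": 0, "gripper": 0.3}, {"dx": 0, "dy": 0, "dz": 0, "ax": 0, "ay": 0, "az": 0, "gripper": 0.2}, {"dx": 0, "dy": 0, "dz": 0, "ax": 0, "ay": 0, "az": 0, "gripper": 0.2}, {"dx": 0, "dy": 0, "dz": 0, "ax": 0, "ay": 0, "az": 0, "gripper": 0.2}])

```text
clock: 18.82
eef_pos: [489.5, 298.1, 28.7]
tool_rot: [3.141, -0.0, 1.702]
force: [-0.9, -1.0, 5.9]
width: 31.7
gripper_force: 58.9
```

step_arm(plan=[{"dx": 0, "dy": 0, "dz": -0.03, "ax": 0, "ay": 0, "az": 0, "gripper": 0.2}, {"dx": 0, "dy": 0, "dz": -0.1, "ax": 0, "ay": 0, "az": 0, "gripper": 0.2}, {"dx": 0, "dy": 0, "dz": -0.15, "ax": 0, "ay": 0, "az": 0, "gripper": 0.2}, {"dx": 0, "dy": 0, "dz": -0.15, "ax": 0, "ay": 0, "az": 0, "gripper": 0.2}, {"dx": 0, "dy": 0, "dz": -0.1, "ax": 0, "ay": 0, "az": 0, "gripper": 0.2}, {"dx": -0.103, "dy": -0.0025, "dz": 0, "ax": 0, "ay": 0, "az": 0, "gripper": 0.2}, {"dx": -0.103, "dy": -0.0025, "dz": 0, "ax": 0, "ay": 0, "az": 0, "gripper": 0.2}, {"dx": -0.103, "dy": -0.0025, "dz": 0, "ax": 0, "ay": 0, "az": 0, "gripper": 0.2}, {"dx": -0.103, "dy": -0.0025, "dz": 0, "ax": 0, "ay": 0, "az": 0, "gripper": 0.2}, {"dx": -0.103, "dy": -0.0025, "dz": 0, "ax": 0, "ay": 0, "az": 0, "gripper": 0.2}, {"dx": -0.103, "dy": -0.0025, "dz": 0, "ax": 0, "ay": 0, "az": 0, "gripper": 0.2}, {"dx": -0.103, "dy": -0.0025, "dz": 0, "ax": 0, "ay": 0, "az": 0, "gripper": 0.2}, {"dx": -0.103, "dy": -0.0025, "dz": 0, "ax": 0, "ay": 0, "az": 0, "gripper": 0.2}, {"dx": 0, "dy": 0, "dz": 0, "ax": 0, "ay": 0, "az": 0, "gripper": 0.2}, {"dx": 0, "dy": 0, "dz": 0, "ax": 0, "ay": 0, "az": 0, "gripper": 0.2}, {"dx": 0, "dy": 0, "dz": 0, "ax": 0, "ay": 0, "az": 0, "gripper": 0.2}])

```text
clock: 20.82
eef_pos: [515.5, 53.3, 186.9]
tool_rot: [3.141, -0.001, 1.704]
force: [-0.9, 0.1, 0.3]
width: 31.8
gripper_force: 59.6
```

```bash
python3 look.py w4
```

```text
[515.5  53.3 186.9] [ 3.141e+00 -1.000e-03  1.704e+00] [-0.88  0.06  0.27] 31.76491881112356 20.825
[323. 160.] 675 z82 [537.  101.5] z24 [545.1  95.5]
[397. 161.] 686 z82 [591.8 108.5] z24 [613.9 104.3]
[425. 221.] 570 z82 [625.   64.6] z24 [655.7  49.1]
[286. 284.] 1515 z82 [522.9  -5.4] z24 [527.3 -38.9]
[384. 275.] 485 z82 [603.8  13.9] z24 [628.9 -14.6]
```

View pics/w4.png

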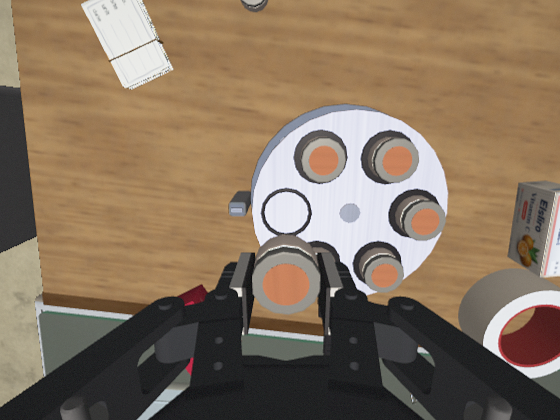

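The pot is held upright with its coin at (286,284). The empty ring is at (286,212), right behind the post at (238,205).

```bash
python3 - <<'E'
from h import *
c=cv2.imread("pics/w4.png");m=np.load("pics/w4_m.npz");T=m["T"];W=np.load("pics/w4_W.npy")
dark=(c.max(2)<70).astype(np.uint8);dark[:185]=0;dark[240:]=0;dark[:,:255]=0;dark[:,318:]=0
k,l,st,ce=cv2.connectedComponentsWithStats(dark)
for i in range(1,k):
    if st[i,4]>100:
        p=np.argwhere(l==i)[:,::-1];e=cv2.minEnclosingCircle(p.astype(np.float32));f=cv2.fitEllipse(cv2.convexHull(p.astype(np.int32)))
        print(st[i],e,f, "z62",ray(m,*f[0],62,T).round(2),"z60",ray(m,*f[0],60,T).round(2))
        print("dep",np.nanmedian(W[l==i],0))
for z in (180,182,184): print(z,ray(m,286,284,z,T).round(2))
rgb=c[...,::-1].copy()
q=[(ce,s) for ce,s in coins(rgb,60) if s[4]>1000][0];print(q,ray(m,*q[0],182,T))
print(W[270:298,275:297].reshape(-1,3).mean(0))
# lid/pot outline grey
for nm,(u,v) in dict(disc=(330,230),pot=(322,160)).items(): print(nm,W[v,u])
E
```

```text
[289 191  22  45 128] ((296.0, 213.0), 22.02281379699707) ((294.00201416015625, 212.79478454589844), (32.06740188598633, 42.917518615722656), 3.9162979125976562) z62 [522.58  52.02  62.  ] z60 [522.71  51.42  60.  ]
dep [531.80980667  51.15543857  62.32656761]
[262 193  22  42 117] ((276.6235046386719, 213.2410430908203), 20.762470245361328) ((277.3320617675781, 213.24456787109375), (30.76380157470703, 41.49791717529297), 172.66961669921875) z62 [508.48  49.74  62.  ] z60 [508.51  49.12  60.  ]
dep [499.75914146  43.55521221  62.15474318]
180 [515.64  51.19 180.  ]
182 [515.48  52.35 182.  ]
184 [515.32  53.5  184.  ]
(array([285.51815182, 284.06138614]), array([ 263,  264,   46,   41, 1515], dtype=int32)) [515.25926323  52.28456422 182.        ]
[nan nan nan]
disc [556.44563747  39.62774331  59.01927903]
pot [536.20790812 101.46738322  81.67127898]
```

step_arm(plan=[{"dx": -0.005, "dy": 0.001, "dz": 0.06, "ax": 0, "ay": 0, "az": 0, "gripper": 0.2}, {"dx": 0, "dy": 0, "dz": 0.08, "ax": 0, "ay": 0, "az": 0, "gripper": 0.2}, {"dx": 0, "dy": 0, "dz": 0.08, "ax": 0, "ay": 0, "az": 0, "gripper": 0.2}, {"dx": 0, "dy": 0, "dz": 0.06, "ax": 0, "ay": 0, "az": 0, "gripper": 0.2}, {"dx": 0, "dy": 0, "dz": 0.02, "ax": 0, "ay": 0, "az": 0, "gripper": 0.2}, {"dx": 0, "dy": 0, "dz": 0, "ax": 0, "ay": 0, "az": 0, "gripper": 0.2}, {"dx": 0, "dy": 0, "dz": 0, "ax": 0, "ay": 0, "az": 0, "gripper": 0.2}, {"dx": 0, "dy": 0, "dz": 0, "ax": 0, "ay": 0, "az": 0, "gripper": 0.2}])

```text
clock: 21.88
eef_pos: [516.6, 50.6, 97.4]
tool_rot: [3.14, -0.0, 1.702]
force: [-0.3, 0.3, -1.4]
width: 31.8
gripper_force: 59.6
```

```bash
python3 look.py w5; python3 - <<'E'
from h import *
m=np.load("pics/w5_m.npz")
c=cv2.imread("pics/w5.png")[...,::-1].copy()
for ce,s in coins(c,1000): print(ce,ray(m,*ce,m["T"][2,3]*0+float(ctrl.read_state()["eef_pos"][2])-4.7,m["T"]).round(2))
E
```

```text
[516.6  50.6  97.4] [ 3.14  -0.     1.702] [-0.32  0.27 -1.41] 31.823758550162708 21.875
[345. 177.] 1789 z82 [537.2 101.6] z24 [550.1  92.8]
[465. 178.] 1786 z82 [592.  108.5] z24 [628.2 102.7]
[503. 272.] 1346 z82 [625.4  64.6] z24 [675.8  40. ]
[286. 284.] 1516 z82 [517.2  43.5] z24 [521.6  10. ]
[323. 346.] 254 z82 [542.6   8.5] z24 [557.8 -40. ]
[425. 354.] 122 z82 [599.5  10.1] z24 [638.9 -37.7]
[345.22470654 177.42425936] [534.84 103.22  92.6 ]
[465.45520717 177.94680851] [585.36 109.6   92.6 ]
[503.26597325 271.8922734 ] [616.14  69.06  92.6 ]
[285.50923483 284.07255937] [516.38  49.62  92.6 ]
```

step_arm(plan=[{"dx": 0.004, "dy": -0.002, "dz": 0, "ax": 0, "ay": 0, "az": 0, "gripper": 0.2}, {"dx": 0, "dy": 0, "dz": 0.008, "ax": 0, "ay": 0, "az": 0, "gripper": 0.2}, {"dx": 0, "dy": 0, "dz": 0.008, "ax": 0, "ay": 0, "az": 0, "gripper": 0.2}, {"dx": 0, "dy": 0, "dz": 0.008, "ax": 0, "ay": 0, "az": 0, "gripper": 0.2}, {"dx": 0, "dy": 0, "dz": 0.004, "ax": 0, "ay": 0, "az": 0, "gripper": 0.2}, {"dx": 0, "dy": 0, "dz": 0, "ax": 0, "ay": 0, "az": 0, "gripper": 0.2}])

```text
clock: 22.68
eef_pos: [515.3, 51.6, 88.2]
tool_rot: [-3.141, -0.0, 1.702]
force: [1.2, -0.2, -1.5]
width: 31.5
gripper_force: 59.6
```

step_arm(plan=[{"dx": 0, "dy": 0, "dz": 0.003, "ax": 0, "ay": 0, "az": 0, "gripper": 0.2}, {"dx": 0, "dy": 0, "dz": 0.003, "ax": 0, "ay": 0, "az": 0, "gripper": 0.2}])

```text
clock: 22.92
eef_pos: [515.4, 51.6, 86.6]
tool_rot: [3.141, 0.0, 1.702]
force: [-1.9, 0.4, 9.1]
width: 32.0
gripper_force: 60.4
```

step_arm(plan=[{"dx": 0, "dy": 0, "dz": -0.002, "ax": 0, "ay": 0, "az": 0, "gripper": 0.38}, {"dx": 0, "dy": 0, "dz": 0, "ax": 0, "ay": 0, "az": 0, "gripper": 0.45}, {"dx": 0, "dy": 0, "dz": 0, "ax": 0, "ay": 0, "az": 0, "gripper": 0.55}, {"dx": 0, "dy": 0, "dz": 0, "ax": 0, "ay": 0, "az": 0, "gripper": 0.6}, {"dx": 0, "dy": 0, "dz": 0, "ax": 0, "ay": 0, "az": 0, "gripper": 0.6}, {"dx": 0, "dy": 0, "dz": -0.02, "ax": 0, "ay": 0, "az": 0, "gripper": 0.6}, {"dx": 0, "dy": 0, "dz": -0.05, "ax": 0, "ay": 0, "az": 0, "gripper": 0.6}, {"dx": 0, "dy": 0, "dz": -0.13, "ax": 0, "ay": 0, "az": 0, "gripper": 0.6}, {"dx": 0, "dy": 0, "dz": -0.13, "ax": 0, "ay": 0, "az": 0, "gripper": 0.6}, {"dx": 0, "dy": 0, "dz": -0.13, "ax": 0, "ay": 0, "az": 0, "gripper": 0.6}, {"dx": 0, "dy": 0, "dz": 0, "ax": 0, "ay": 0, "az": 0, "gripper": 0.6}, {"dx": 0, "dy": 0, "dz": 0, "ax": 0, "ay": 0, "az": 0, "gripper": 0.6}])

```text
clock: 24.42
eef_pos: [515.0, 51.4, 225.4]
tool_rot: [3.141, 0.0, 1.702]
force: [-0.1, -0.6, 0.2]
width: 51.3
gripper_force: 0.0
```

```bash
python3 look.py w6; python3 ang.py; python3 - <<'E'
import numpy as np
W=np.load("pics/w6_W.npy");P=W.reshape(-1,3)
for x,y in((515.7,50.9),(537,101.5),(625,64.6)):
    d=np.hypot(P[:,0]-x,P[:,1]-y);q=P[(d<9)&(P[:,2]>70)];A=np.c_[q[:,:2]-[x,y],np.ones(len(q))]
    print(len(q),q[:,2].mean(),np.linalg.lstsq(A,q[:,2],rcond=None)[0])
E
```

```text
[515.   51.4 225.4] [3.141 0.    1.702] [-0.05 -0.62  0.23] 51.253142523448936 24.425
[257.   5.] 178 z82 [472.3 204.7] z24 [465.1 222.5]
[319. 152.] 502 z82 [537.2 101.5] z24 [544.1  96.8]
[382. 152.] 507 z82 [591.7 108.5] z24 [610.6 105.3]
[286. 205.] 430 z82 [515.1  50.8] z24 [517.2  34.9]
[407. 206.] 439 z82 [625.1  64.6] z24 [651.4  51.7]
[315. 253.] 378 z82 [549.1   6.9] z24 [558.7 -18.6]
[373. 253.] 374 z82 [603.8  13.9] z24 [625.4 -10.1]
24.475 [514.7  51.3 224.7] [-0.32 -0.11 -0.24]
('side', [60.2, 119.5, 179.7, 240.5, 300.9, 359.8])
('scene', [59.4, 120.2, 182.3, 241.6, 299.5, 358.0])
299 84.41120909784958 [-3.97161943e-02  8.10327328e-01  8.42207282e+01]
341 82.42453244033553 [-1.08163878e-02 -3.50455269e-03  8.24252016e+01]
298 82.47953659227161 [ 3.79057185e-03 -5.61153753e-03  8.24791848e+01]
```

View pics/w6.png

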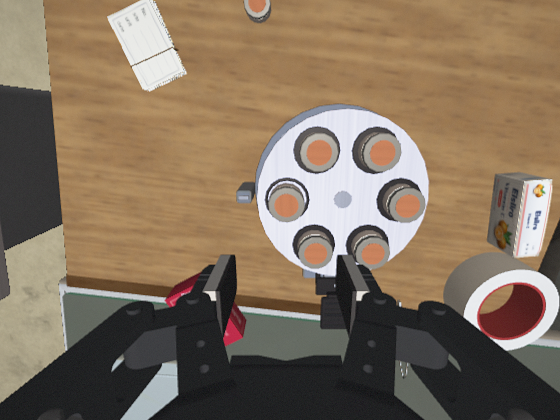

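The pot sits in the seat at (286,205) at (515.1, 50.8), like its five neighbours. The tilt fit probably caught gripper points, so I recheck it filtered.

```bash
python3 - <<'E'
from h import *
P=np.load("pics/w6_W.npy").reshape(-1,3)
x,y=515.3,50.8
d=np.hypot(P[:,0]-x,P[:,1]-y);q=P[(d<12)&(P[:,2]>75)&(P[:,2]<95)]
q=q[abs(q[:,2]-np.median(q[:,2]))<3]
print(len(q),np.linalg.lstsq(np.c_[q[:,:2]-[x,y],np.ones(len(q))],q[:,2],rcond=None)[0])
print(ctrl.finish_job())
E
```

```text
521 [-2.89176145e-03  7.84815449e-03  8.23902716e+01]
the job is handed in; nothing more can be done
None
```

The job is handed in: four clicks brought the empty place to the mark, and the middle-sized pot stands in it, upright (tilt about 0.01 rad), about 0.5 mm off centre and level with the other pots; no verdict came back.

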